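# Close up a dry-fitted panel on the glue-up board and lock it

### The job

Dry-fit the panel on the glue-up board: with the fingertips, sweep the three loose pine staves into the corner, so that they lie edge to edge against the long fence with their ends home against the end stop. Only then swing the red lever round, anticlockwise seen from above, until its nose stands square against the staves and holds them tight, and leave it locked. Push things only - lift or pick up nothing - and leave everything else on the bench alone.

Things in the scene. Friction and masses are not known exactly. Their poses are not given: they have to be found in the camera images.
- glue_board: Brown wooden glue-up board fixed flat on the bench, 225 x 275 mm, top face 12 mm over the bench. Origin on its underside; it reaches from x = -125 to +100 mm and y = -115 to +160 mm. Dark long fence along x on its -y (right) edge, inner face at y = -90 mm; dark end stop along y at the far +x end, inner face at x = +75 mm, from y = -78 to +100 mm. Red lever at the +y (left) side.
- corner (a point): Where the inner faces of fence and end stop meet, on the board's top face (12 mm over the bench); axes as the board's. Fence and stop are battens 25 mm wide and 22 mm high above it. The staves belong on the -x, +y side of this point.
- stave_1: Pine stave 46 x 125 x 24 mm (x across, y along, z up), 70 to 110 g, loose on the board, the one next to the fence; its +y points roughly to the board's +x. Origin at the centre of its underside. Home: far end on the end stop, so the origin is 62.5 mm short of the stop, and 23 mm from the fence face.
- stave_2: The same, the middle stave. Home: origin 62.5 mm short of the stop, 69 mm from the fence face.
- stave_3: The same, the stave nearest the lever. Home: origin 62.5 mm short of the stop, 115 mm from the fence face, so its outer edge is 86 mm from the lever's pivot axis.
- lever (a joint): Angle of the red lever, rad, growing anticlockwise seen from above, 0 to 2.36 (stop); starts open at 0.1 to 0.45. At 0 the handle points 50 degrees to the left of the board's +x. At 2.27 the handle points to the board's -x and the nose to -y, square on the staves: on centre, locked from there to the stop. Turns stiffly (0.12 N m) and stays where it is left.
- lever_pivot (a point): Vertical pivot axis of the lever, 33 mm over the bench, at x = +10, y = +134 mm on the board. The lever has 15.5 mm radius round it; a small nut stands to 43 mm over the bench.
- lever_handle (a point): On the handle's centre line, 80 mm from the pivot, 24 mm over the bench. The handle is a flat bar 22 mm wide, 18 mm thick (15 to 33 mm over the bench), its round end 106 mm from the pivot.
- lever_nose (a point): Centre of the nose's round black rubber tip (14 mm radius), 74.5 mm from the pivot, 24 mm over the bench. The tip springs in along the arm, 5 N per mm. The nose arm is 28 mm wide, as thick as the handle, and stands 90 degrees anticlockwise from the handle. It meets a closed-up stack about 0.25 rad before its centre position; the handle then takes 8 to 15 N.
- sanding_block: Brown cork sanding block, 61 x 109 x 36 mm, to the left of the board. To be left alone.
- pencil_red: Red carpenter's pencil, 170 mm, lying in front of the board. To be left alone.
- glue_bottle: White glue bottle with red nozzle, 40 x 62 x 196 mm, standing to the left. To be left alone.
- try_square: Joiner's try square lying flat, 192 x 125 x 17 mm. To be left alone.
- tape_measure: Yellow tape measure, 31 x 95 x 62 mm. To be left alone.
- screw_tin: Open tin of screws, 82 x 80 x 54 mm. To be left alone.

How it is judged:
By the outcome, as a careful person would: the job done as asked, in the order asked, and still so for the second after the job is handed in, with the robot touching nothing.
It also fails if it takes over 67 s, if anything falls off the work surface, if the arm or the gripper's body presses on something with over 40 N, if the wrist force passes 120 N, or if a joint passes its speed limit or range.

### The arm

A 6-joint arm with a two-finger parallel gripper is mounted at the origin on the work surface; the furniture and walls round the work are solid. World frame = base frame: x ahead of the robot, y to its left, z up, the work surface at z = 0. Lengths are in m, angles in rad, forces in N, time in s.
With the tool pointing down it reaches from about 0.35 to 0.85 m from the base axis. Payload 8.1 kg.
Tool frame: the origin (TCP) lies midway between the tips of the shut fingers; the grasp point (between the pads) lies robot.grip_depth behind it (robot.grip_depth is the distance from the TCP to the grasp point, in m); z points along the fingers, y is the line along which they close (so a half turn about z gives the same grasp; the last joint's range is limited). The gripper opens to 93 mm and grips with 3 to 60 N. Pads are 15 mm wide; open, the fingers measure 128 mm over their backs; the gripper's body (75 mm by 188 mm) begins 65 mm behind the grasp point.
Start: joints at [1.086, 0.13, 1.488, -0, 1.523, -0.085], TCP at [0.234, 0.553, 0.219] pointing down, gripper open.
Joint ranges: [-2.96, 2.96], [-0.89, 2.26], [0.02, 2.5], [-1.34, 4.48], [0, 2.73], [-2.66, 2.66]. Speed limits (rad/s): [2.39, 2.39, 2.79, 3.14, 3.14, 3.14].

### API

Orientations are given as a rotation vector (axis times angle).
In Python, from plant import robot gives the robot as it stands.
- The arm moves only by the tool carry_out, never from a script. Its argument "rows" is a list of rows, each a list of 6 numbers: the shift along the tool's x, y, z in m, then the turn, a rotation vector about the tool's x, y, z in degrees. A call has 1 to 12 rows; each row is the pose to reach, as a shift and turn from the pose commanded when the call began, along the tool's axes at that moment; what a row does not reach only later rows make up. A row lasts 1/8 s, in which the tool goes at most 62.5 mm and 10.7 degrees, less where a joint would pass 70% of its speed; a pose out of reach is approached as far as the arm can. A call with a gripper value outside its range is refused whole. "jaw" is the closure in counts, from 0 (fully open) to 255 (shut), set as the call begins (left out, the last holds). The fingers move at their own pace and stop on an object; "force" is the grip in N (left out, the last holds). Time passes only in rows, so rows that repeat a pose let the fingers close. It gives the time, the measured TCP pose, the force, the opening and the grip force at its end, in the units of the state.
- robot.read_state(): the state, without advancing time (a new reading comes with each control period).
- robot.read_camera(name): name is "scene" or "top"; returns the picture (480x640x3 uint8, red, green, blue); there is no depth.
- robot.camera_model(name): a dict with "fx", "fy", "cx", "cy" (pixels), "R" (3x3) and "t" (3): a world point X has camera coordinates R X + t. Camera axes: x right, y down, z forward; pixel columns grow to the right and rows downward; lengths in m; the calibration is good to about 2 mm. A picture is of the moment at which its call begins. camera_model takes no time and is no camera call.
- robot.close_job(): hands the job in; it is judged then, once.
Trained networks look in the newest picture that a camera, given by its name, has taken for a name from the list of things; names that differ only in an ending like _2 or _b are one class to them, and where a whole thing is asked for, a point or a joint stands for the part that bears it (a point fixed in the world has none). Each returns a list of dicts, best first, with "conf" (0 to 1); they miss things now and then, are a little off and sometimes report something else, mostly with a low value. They report only what shows in the picture. A call takes as long as a camera call.
- robot.outline_of(camera, target): "pixels" (480x640 bool, what is visible of it) and "pixel" ([column, row] in pixels, amid what is visible of it).
The state is a dict: "t": time; "q": joint angles; "dq": joint speeds; "joint_torque": joint torques, N m; "tool_pos": TCP position; "orientation": TCP orientation; "force": force on the tool from outside, world axes, zero at the start; "wrist_torque": the same for the moment, N m; "opening": finger opening in m; "gripper_force": force on a finger pad.
Only numpy, scipy, OpenCV 4.12 (cv2) and the standard library are available. Lean on these libraries where they do the work, as an engineer would, in place of code of your own. Each camera call takes 0.05 s, during which the arm holds its last target. There are 200 camera calls.

## Working session

There is one attempt and no reset: what is moved stays moved. The work goes in short steps, Python scripts to look and compute and a tool call to move; the robot and the scene stay as the last step left them, time stands still between calls to the robot, and variables do not carry over. Pictures are saved under pics/ and viewed, at most 10 in all, crops included, and the job is handed in when it is done.

Besides the shell and the picture viewer there is one more tool, called by a JSON object that holds its "op" and its "data". carry_out: Moves the arm, as the interface text tells. Its arguments: {"type":"object","properties":{"rows":{"type":"array"},"jaw":{"type":"number"},"force":{"type":"number"}},"required":["rows"]}

```bash
ls; mkdir -p pics; python3 - <<'E'
from plant import robot
import cv2,numpy as np
for c in("scene","top"):
    im=robot.read_camera(c); cv2.imwrite(f"pics/{c}0.png",im[:,:,::-1])
    m=robot.camera_model(c); print(c,m["fx"],m["cx"],m["cy"],np.round(m["R"],3).tolist(),np.round(m["t"],3))
s=robot.read_state(); print(s, robot.grip_depth)
E
```

```text
pics
scene 586.1676228942795 319.1068323367702 243.28010070816063 [[0.765, -0.644, 0.024], [-0.25, -0.332, -0.909], [0.593, 0.69, -0.415]] [-0.383  0.175  0.908]
top 533.2629017429987 313.38285197131177 232.08818897786824 [[0.02, -1.0, -0.012], [-0.983, -0.017, -0.184], [0.184, 0.016, -0.983]] [0.003 0.493 1.29 ]
{'t': 0.1, 'q': array([ 1.08558995e+00,  1.31077580e-01,  1.48913872e+00,  1.82523999e-05,
        1.52299416e+00, -8.54111023e-02]), 'dq': array([ 0.00068324, -0.00235948, -0.00262468,  0.00139038,  0.00129199,
        0.00051883]), 'joint_torque': array([ 9.54916504e-04, -5.61339426e+01, -4.93097091e+01,  7.69565580e-02,
        2.90477212e-02, -8.43560179e-05]), 'tool_pos': array([0.23328483, 0.55225277, 0.21771454]), 'orientation': array([-6.23730225e-01, -3.07856922e+00,  2.43009064e-03]), 'force': array([-0.08060932, -0.99999634, -0.21129062]), 'wrist_torque': array([ 0.00371915, -0.03224062, -0.0108003 ]), 'gripper_force': 0.0, 'opening': 0.09331387104694489} 0.0188
```

View pics/top0.png

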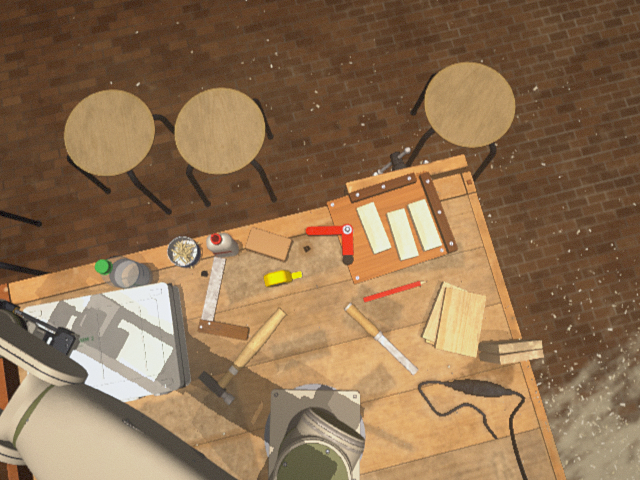

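View pics/scene0.png

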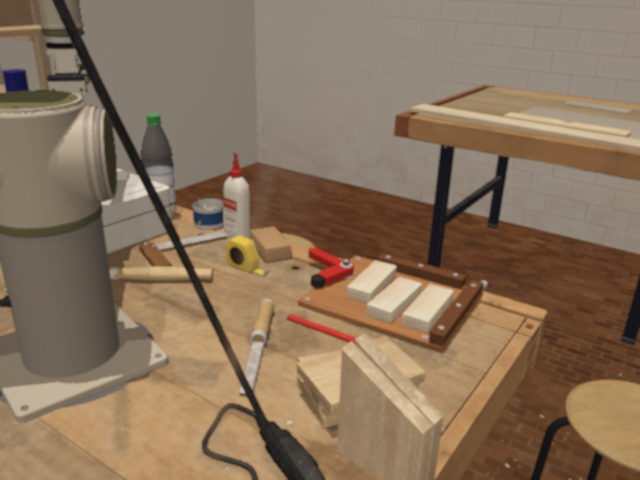

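Top view: the board is at about (390,225) px, with the end stop at the far side (383,188), the fence on the right (437,212), three staves at (373,228), (402,233) and (424,225), and the lever pivot at (347,230). The handle points left to (308,231) and the nose toward the robot at (348,260). The scene view shows the same layout, with the staves lying flat. Next I fit model silhouettes in both views.

```bash
cat > h.py <<'E'
from plant import robot
import cv2,numpy as np
from scipy.optimize import minimize
CM={c:robot.camera_model(c) for c in("top","scene")}
def proj(c,P):
    m=CM[c]; X=np.atleast_2d(P)@np.array(m["R"]).T+m["t"]
    return np.c_[m["fx"]*X[:,0]/X[:,2]+m["cx"],m["fy"]*X[:,1]/X[:,2]+m["cy"]]
def back(c,px,z):
    m=CM[c]; R=np.array(m["R"]); px=np.atleast_2d(px)
    d=np.c_[(px[:,0]-m["cx"])/m["fx"],(px[:,1]-m["cy"])/m["fy"],np.ones(len(px))]@R
    o=-R.T@m["t"]; return o+d*((z-o[2])/d[:,2])[:,None]
def box(x0,x1,y0,y1,z0,z1): return np.array([[x,y,z] for x in(x0,x1) for y in(y0,y1) for z in(z0,z1)])/1e3
BOARD=[box(-125,100,-115,160,0,12),box(-125,100,-115,-90,12,34),box(75,100,-78,100,12,34)]
STAVE=[box(-23,23,-62.5,62.5,0,24)]
def place(P,p,z):
    c,s=np.cos(p[2]),np.sin(p[2]); return P@np.array([[c,-s,0],[s,c,0],[0,0,1]]).T+[p[0],p[1],z]
S=4
def render(c,parts,p,z):
    im=np.zeros((480*S,640*S),np.uint8)
    for P in parts:
        q=(proj(c,place(P,p,z))+.5)*S
        cv2.fillConvexPoly(im,cv2.convexHull(q.astype(np.float32)).astype(np.int32),255)
    return cv2.resize(im,(640,480),interpolation=cv2.INTER_AREA)/255.
def fit(masks,parts,p0,z,fitz=False):
    def f(v):
        zz=v[3]/100 if fitz else z
        p=[v[0]/100,v[1]/100,v[2]/10]
        return sum(np.abs(render(c,parts,p,zz)-m).sum()/m.sum() for c,m in masks.items())
    v0=[p0[0]*100,p0[1]*100,p0[2]*10]+([z*100] if fitz else [])
    best=None
    for _ in range(2):
        sim=np.vstack([v0]+[np.array(v0)+.6*np.eye(len(v0))[i] for i in range(len(v0))])
        best=minimize(f,v0,method="Nelder-Mead",options=dict(initial_simplex=sim,xatol=.01,fatol=1e-4)); v0=best.x
    v=best.x; return np.r_[v[:2]/100,v[2]/10,v[3:]/100],best.fun
def toB(b,P): # world xy -> board
    c,s=np.cos(b[2]),np.sin(b[2]); return (np.atleast_2d(P)[:,:2]-b[:2])@np.array([[c,-s],[s,c]])
def fromB(b,P):
    c,s=np.cos(b[2]),np.sin(b[2]); return np.atleast_2d(P)@np.array([[c,s],[-s,c]])+b[:2]
def shot():
    for c in CM: robot.read_camera(c)
def staves(b,z=.012):
    T=[o for o in robot.outline_of("top","stave_1") if o["conf"]>.3][:4]
    out=[]
    for o in T:
        m=np.array(o["pixels"]); ys,xs=np.nonzero(m)
        if len(xs)<100: continue
        w=back("top",np.c_[xs,ys].astype(float),z+.024)[:,:2].astype(np.float32)
        (cx,cy),(a,bb),an=cv2.minAreaRect(w)
        d=np.linalg.svd(w-w.mean(0),full_matrices=False)[2][0]
        yaw=np.arctan2(d[1],d[0])-np.pi/2
        e=(yaw-(b[2]-np.pi/2)+np.pi/2)%np.pi-np.pi/2
        p,fun=fit({"top":m.astype(float)},STAVE,[cx,cy,b[2]-np.pi/2+e],z)
        q=toB(b,p[:2])[0]*1e3
        out.append((q[0],q[1],np.degrees(p[2]+np.pi/2-b[2]),fun))
    return sorted(out,key=lambda r:r[1])
E
python3 - <<'E'
from h import *
shot()
ms={}
for c in CM:
    o=robot.outline_of(c,"glue_board"); print(c,[(round(k["conf"],2),k["pixels"].sum(),k["pixel"]) for k in o])
    ms[c]=o[0]["pixels"]
    for n in("stave_1","lever","lever_nose","try_square","sanding_block"):
        r=robot.outline_of(c,n); print(n,[(round(k["conf"],2),k["pixels"].sum(),np.round(k["pixel"])) for k in r])
        if n in("stave_1","lever"):
            for k in r:
                if k["conf"]>.4: ms[c]=ms[c]|k["pixels"]
full={}
for c,m in ms.items():
    full[c]=cv2.morphologyEx(m.astype(np.uint8),cv2.MORPH_CLOSE,np.ones((5,5)))
    np.save(f"m_{c}.npy",full[c])
m=CM["top"]
p0=[*back("top",[[390,225]],.012)[0][:2],np.radians(13)]; print(p0)
# lever overhang excluded: drop handle outside the board by masking with opening
t=cv2.morphologyEx(full["top"],cv2.MORPH_OPEN,np.ones((25,25))).astype(float)
b,f=fit({"top":t},BOARD,p0,0.); print("top",b,np.degrees(b[2]),f)
s=cv2.morphologyEx(full["scene"],cv2.MORPH_OPEN,np.ones((15,15))).astype(float)
b2,f=fit({"top":t,"scene":s},BOARD,b,0.,True); print("both",b2,np.degrees(b2[2]),f)
for r in staves(b): print(np.round(r,2))
np.save("b.npy",b)
im=cv2.imread("pics/top0.png")
for P in BOARD: cv2.polylines(im,[cv2.convexHull(proj("top",place(P,b,0)).astype(np.float32)).astype(np.int32)],1,(0,255,0),1)
piv=fromB(b,[[.010,.134]])[0]; print("piv",piv)
u=proj("top",[[*piv,.043]])[0]; cv2.circle(im,tuple(int(x) for x in u),2,(255,0,0),-1)
cv2.imwrite("pics/fit.png",cv2.resize(im[150:300,290:490],None,fx=4,fy=4))
E
```

```text
top [(0.84, np.int64(6773), [384.0, 223.2]), (0.61, np.int64(606), [226.0, 249.0])]
stave_1 [(0.96, np.int64(1003), array([374., 227.])), (0.93, np.int64(1000), array([425., 226.])), (0.71, np.int64(961), array([404., 236.]))]
lever [(0.88, np.int64(678), array([344., 235.])), (0.34, np.int64(7018), array([386., 227.]))]
lever_nose [(0.59, np.int64(105), array([348., 260.]))]
try_square [(0.65, np.int64(1421), array([213., 311.]))]
sanding_block [(0.65, np.int64(1010), array([268., 245.]))]
scene [(0.56, np.int64(7362), [389.0, 284.4])]
stave_1 [(0.85, np.int64(1476), array([394., 299.])), (0.75, np.int64(1536), array([428., 309.])), (0.64, np.int64(1271), array([371., 284.]))]
lever [(0.82, np.int64(1070), array([330., 269.]))]
lever_nose [(0.53, np.int64(190), array([316., 280.]))]
try_square [(0.79, np.int64(840), array([161., 249.]))]
sanding_block [(0.66, np.int64(1081), array([271., 244.])), (0.32, np.int64(7697), array([391., 281.]))]
[np.float64(0.5207699191060717), np.float64(-0.1833191164122632), np.float64(0.22689280275926285)]
top [ 0.53664608 -0.20121832  0.32869877] 18.833052149257295 0.06189564395023716
both [ 5.38442580e-01 -2.01666665e-01  3.34649007e-01  3.01546127e-04] 19.173975701338076 0.14235143045758336
[-3.762e+01 -5.676e+01 -3.000e-02  5.000e-02]
[-45.35   4.72  -2.96   0.06]
[-6.49 68.55  3.25  0.07]
piv [ 0.50285394 -0.07116413]
```

View pics/fit.png

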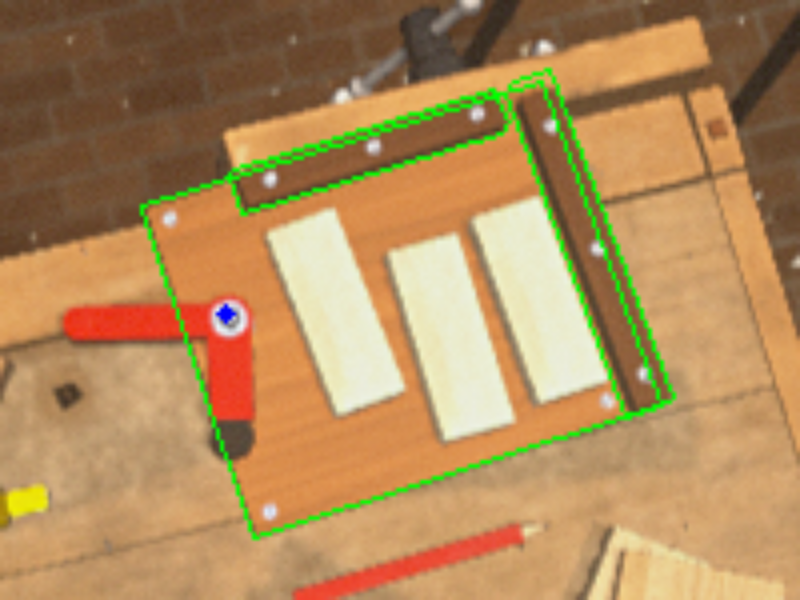

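The fit matches to within a few mm, with the board lying flat. Next is a small planner that turns board-frame waypoints into tool-frame rows. First I go behind stave 1.

```bash
cat > plan.py <<'E'
from h import *
from scipy.spatial.transform import Rotation as Ro
b=np.load("b.npy")
def here():
    s=robot.read_state(); R=Ro.from_rotvec(s["orientation"]).as_matrix()
    q=toB(b,s["tool_pos"])[0]*1e3; ya=np.degrees(np.arctan2(R[1,1],R[0,1])-b[2])
    return s,R,q,ya
def plan(wps): # (x mm,y mm,z mm, tool-y angle in board deg) 
    s,R,q,ya=here(); F=s["force"]; c,sn=np.cos(b[2]),np.sin(b[2])
    print("t %.2f board x %.1f y %.1f z %.1f ya %.1f  F board %.1f %.1f %.1f q6 %.2f open %.3f"%(s["t"],*q,s["tool_pos"][2]*1e3,ya,c*F[0]+sn*F[1],-sn*F[0]+c*F[1],F[2],s["q"][5],s["opening"]))
    for w in wps:
        d=np.r_[fromB(b,np.array(w[:2])/1e3)[0],w[2]/1e3]-s["tool_pos"]
        print("[%.3f,%.3f,%.3f,0,0,%.1f]"%(*(R.T@d),-(w[3]-ya)))
E
python3 - <<'E'
from plan import *
plan([(-130,-57,220,-90),(-122,-57,130,-90)])
o=robot.outline_of("top","lever_handle"); 
for k in o[:1]:
    ys,xs=np.nonzero(k["pixels"]); w=toB(b,back("top",np.c_[xs,ys].astype(float),.033))*1e3
    d=w-[10,134]; a=np.degrees(np.arctan2(d[:,1],d[:,0])); r=np.hypot(*d.T)
    print("handle ang",np.median(a[(r>50)&(a<110)&(a>20)]),"nose",np.median(a[(r>50)&(a>110)]))
E
```

```text
t 0.85 board x -43.5 y 811.4 z 218.7 ya 48.3  F board 0.0 1.1 -0.7 q6 -0.09 open 0.093
[-0.514,-0.706,-0.001,0,0,138.3]
[-0.520,-0.700,0.089,0,0,138.3]
handle ang 75.30201440391878 nose 162.36839072352146
```

{"op": "carry_out", "data": {"rows": [[-0.375, -0.2, -0.06, 0, 0, 70], [-0.375, -0.2, -0.06, 0, 0, 70], [-0.375, -0.2, -0.06, 0, 0, 70], [-0.375, -0.2, -0.06, 0, 0, 70], [-0.375, -0.2, -0.06, 0, 0, 70], [-0.375, -0.2, -0.06, 0, 0, 70], [-0.375, -0.2, -0.06, 0, 0, 70]], "jaw": 255, "force": 20}}

```text
t: 1.78
tool_pos: [0.5023, 0.2205, 0.2793]
orientation: [2.282, 2.158, 0.001]
force: [0.1, 0.4, -0.4]
opening: 0.0278
gripper_force: 0.0
```

{"op": "carry_out", "data": {"rows": [[0, 0, 0, 0, 0, 0]]}}

```text
t: 1.9
tool_pos: [0.5033, 0.2195, 0.2793]
orientation: [2.283, 2.157, 0.001]
force: [-0.3, -0.2, 0.3]
opening: 0.0174
gripper_force: 0.0
```

```bash
python3 - <<'E'
from plan import *
plan([(-125,-57,130,-90),(-125,-57,60,-90)])
E
```

```text
t 1.90 board x 104.2 y 408.9 z 279.3 ya -22.1  F board -0.4 -0.1 0.3 q6 0.38 open 0.017
[-0.518,-0.037,0.149,0,0,67.9]
[-0.518,-0.038,0.219,0,0,67.9]
```

{"op": "carry_out", "data": {"rows": [[-0.518, -0.038, 0.0, 0, 0, 67.9], [-0.518, -0.038, 0.0, 0, 0, 67.9], [-0.518, -0.038, 0.0, 0, 0, 67.9], [-0.518, -0.038, 0.0, 0, 0, 67.9], [-0.518, -0.038, 0.05, 0, 0, 67.9], [-0.518, -0.038, 0.1, 0, 0, 67.9], [-0.518, -0.038, 0.15, 0, 0, 67.9], [-0.518, -0.038, 0.2, 0, 0, 67.9], [-0.518, -0.038, 0.219, 0, 0, 67.9], [-0.518, -0.038, 0.219, 0, 0, 67.9], [-0.518, -0.038, 0.219, 0, 0, 67.9], [-0.518, -0.038, 0.219, 0, 0, 67.9]]}}

```text
t: 3.4
tool_pos: [0.4377, -0.2922, 0.0606]
orientation: [3.097, 0.525, 0.001]
force: [-0.3, -0.8, 0.2]
opening: 0.0008
gripper_force: 0.0
```

```bash
python3 - <<'E'
from plan import *
im=robot.read_camera("top"); cv2.imwrite("pics/top1.png",cv2.resize(im[150:300,330:490,::-1],None,fx=4,fy=4))
plan([(-118,-57,60,-90),(-118,-57,20,-90),(-107,-57,20,-90)])
E
```

```text
t 3.45 board x -122.5 y -54.7 z 61.5 ya -89.6  F board -0.6 -0.4 0.2 q6 0.55 open 0.000
[0.004,0.002,0.002,0,0,0.4]
[0.004,0.002,0.042,0,0,0.4]
[0.015,0.002,0.042,0,0,0.4]
```

View pics/top1.png

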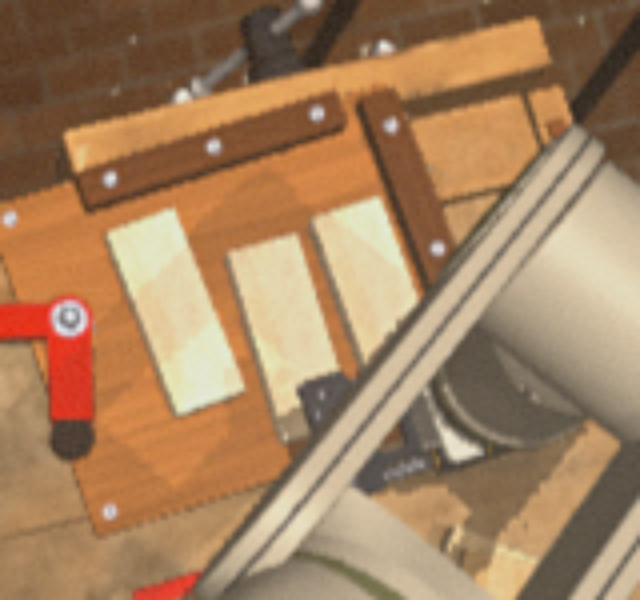

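The arm hides the near side. The staves haven't moved, and the closed gripper is just behind stave 1's near end. I lower and push along +x (tool x).

{"op": "carry_out", "data": {"rows": [[0, 0.002, 0.02, 0, 0, 0.4], [0, 0.002, 0.041, 0, 0, 0.4], [0.004, 0.002, 0.041, 0, 0, 0.4], [0.014, 0.002, 0.041, 0, 0, 0.4], [0.022, 0.002, 0.041, 0, 0, 0.4], [0.03, 0.002, 0.041, 0, 0, 0.4], [0.038, 0.002, 0.041, 0, 0, 0.4], [0.046, 0.002, 0.041, 0, 0, 0.4]]}}

```text
t: 4.45
tool_pos: [0.4815, -0.2795, 0.0187]
orientation: [-3.099, -0.513, 0.0]
force: [-1.0, -0.9, 1.3]
opening: 0.0006
gripper_force: 0.5
```

{"op": "carry_out", "data": {"rows": [[0.006, 0, 0, 0, 0, 0], [0.011, 0, 0, 0, 0, 0], [0.013, 0, 0, 0, 0, 0]]}}

```text
t: 4.82
tool_pos: [0.4935, -0.2753, 0.0185]
orientation: [-3.099, -0.513, 0.0]
force: [-0.9, -1.1, 1.7]
opening: 0.0004
gripper_force: 0.5
```

```bash
python3 - <<'E'
from plan import *
plan([(-57.5,-57,20,-90)])
E
```

```text
t 4.83 board x -64.8 y -56.2 z 18.5 ya -90.0  F board -1.2 -0.8 1.7 q6 0.64 open 0.000
[0.007,0.001,-0.001,0,0,-0.0]
```

{"op": "carry_out", "data": {"rows": [[0.003, 0, -0.001, 0, 0, 0], [0.005, 0, -0.001, 0, 0, 0], [0.007, 0, -0.001, 0, 0, 0]]}}

```text
t: 5.2
tool_pos: [0.5, -0.2732, 0.0197]
orientation: [3.099, 0.513, -0.0]
force: [-0.6, 0.0, 0.3]
opening: 0.0006
gripper_force: 0.4
```

{"op": "carry_out", "data": {"rows": [[0.0015, 0, 0, 0, 0, 0], [0.003, 0, 0, 0, 0, 0], [0.003, 0, 0, 0, 0, 0]]}}

```text
t: 5.58
tool_pos: [0.5005, -0.2731, 0.0197]
orientation: [-3.099, -0.513, 0.007]
force: [-13.2, -3.1, 10.2]
opening: 0.0009
gripper_force: 6.7
```

Stave 1 is home in x: contact at x −57.3, 13 N. Next is stave 2's near end.

{"op": "carry_out", "data": {"rows": [[-0.015, 0, 0, 0, 0, 0], [-0.03, 0, -0.045, 0, 0, 0], [-0.067, -0.03, -0.045, 0, 0, 0], [-0.067, -0.063, -0.045, 0, 0, 0], [-0.067, -0.063, -0.045, 0, 0, 0], [-0.067, -0.063, -0.02, 0, 0, 0], [-0.067, -0.063, 0.0, 0, 0, 0], [-0.067, -0.063, 0.0, 0, 0, 0]]}}

```text
t: 6.58
tool_pos: [0.4181, -0.2339, 0.0182]
orientation: [-3.097, -0.513, 0.003]
force: [0.6, -1.1, 0.3]
opening: 0.0005
gripper_force: 0.0
```

```bash
python3 - <<'E'
from plan import *
plan([(-115,8,20,-90),(-57.5,6,20,-90)])
E
```

```text
t 6.58 board x -122.8 y 7.3 z 18.2 ya -90.0  F board 0.2 -1.2 0.3 q6 0.63 open 0.000
[0.008,-0.001,-0.002,0,0,-0.0]
[0.065,0.001,-0.002,0,0,-0.0]
```

{"op": "carry_out", "data": {"rows": [[0.008, 0, -0.001, 0, 0, 0], [0.016, 0, -0.001, 0, 0, 0], [0.024, 0, -0.001, 0, 0, 0], [0.032, 0, -0.001, 0, 0, 0], [0.04, 0, -0.001, 0, 0, 0], [0.048, 0, -0.001, 0, 0, 0], [0.056, 0, -0.001, 0, 0, 0], [0.06, 0, -0.001, 0, 0, 0], [0.063, 0, -0.001, 0, 0, 0]]}}

```text
t: 7.7
tool_pos: [0.4788, -0.2138, 0.0206]
orientation: [-3.099, -0.513, 0.0]
force: [-1.5, -0.7, 0.1]
opening: 0.0003
gripper_force: 0.3
```

{"op": "carry_out", "data": {"rows": [[0.002, 0, 0, 0, 0, 0], [0.004, 0, 0, 0, 0, 0], [0.005, 0, 0, 0, 0, 0]]}}

```text
t: 8.07
tool_pos: [0.4798, -0.2134, 0.0205]
orientation: [-3.099, -0.513, 0.012]
force: [-23.1, -5.3, 16.9]
opening: 0.0005
gripper_force: 11.8
```

```bash
python3 - <<'E'
from plan import *
plan([(-57.5,6,20,-90),(-80,65,20,-90)])
E
```

```text
t 8.07 board x -57.7 y 6.8 z 20.5 ya -90.0  F board -23.6 2.4 16.9 q6 0.73 open 0.000
[0.000,0.001,0.001,0,0,-0.0]
[-0.022,-0.058,0.001,0,0,-0.0]
```

{"op": "carry_out", "data": {"rows": [[-0.015, 0, 0, 0, 0, 0], [-0.032, 0, -0.03, 0, 0, 0], [-0.032, -0.03, -0.045, 0, 0, 0], [-0.032, -0.058, -0.045, 0, 0, 0], [-0.032, -0.058, -0.03, 0, 0, 0], [-0.032, -0.058, 0.0, 0, 0, 0], [-0.03, -0.058, 0.0, 0, 0, 0], [-0.022, -0.058, 0.0, 0, 0, 0], [-0.014, -0.058, 0.0, 0, 0, 0], [-0.007, -0.058, 0.0, 0, 0, 0], [-0.004, -0.058, 0.0, 0, 0, 0]]}}

```text
t: 9.45
tool_pos: [0.4609, -0.1591, 0.0212]
orientation: [3.098, 0.514, -0.002]
force: [-12.6, -5.3, 9.4]
opening: 0.0002
gripper_force: 6.8
```

{"op": "carry_out", "data": {"rows": [[0.002, 0, 0, 0, 0, 0], [0.003, 0, 0, 0, 0, 0], [0.003, 0, 0, 0, 0, 0]]}}

```text
t: 9.82
tool_pos: [0.461, -0.159, 0.021]
orientation: [3.098, 0.513, -0.01]
force: [-18.9, -6.3, 16.7]
opening: 0.0004
gripper_force: 10.4
```

```bash
python3 - <<'E'
from plan import *
plan([(-57.5,65,20,-90)])
E
```

```text
t 9.82 board x -58.0 y 64.3 z 21.0 ya -90.0  F board -19.9 0.1 16.7 q6 0.81 open 0.000
[0.000,-0.001,0.001,0,0,-0.0]
```

{"op": "carry_out", "data": {"rows": [[-0.012, 0, 0, 0, 0, 0], [-0.015, 0, -0.05, 0, 0, 0], [-0.015, -0.03, -0.08, 0, 0, -10], [-0.015, -0.08, -0.08, 0, 0, -20], [-0.015, -0.135, -0.08, 0, 0, -30], [-0.015, -0.135, -0.08, 0, 0, -40], [-0.015, -0.135, -0.08, 0, 0, -50], [-0.015, -0.135, -0.08, 0, 0, -60], [-0.015, -0.135, -0.08, 0, 0, -70], [-0.015, -0.135, -0.08, 0, 0, -80], [-0.015, -0.135, -0.08, 0, 0, -90], [-0.015, -0.135, -0.08, 0, 0, -90]], "jaw": 146}}

```text
t: 11.32
tool_pos: [0.4062, -0.0347, 0.1008]
orientation: [1.83, 2.553, 0.001]
force: [0.1, -0.6, 0.0]
opening: 0.0396
gripper_force: 0.0
```

```bash
python3 - <<'E'
from plan import *
im=robot.read_camera("top"); cv2.imwrite("pics/top2.png",cv2.resize(im[150:300,290:490,::-1],None,fx=4,fy=4))
for r in staves(b): print(np.round(r,2))
plan([(12.5,104,100,0),(12.5,104,20,0),(12.5,55.5,20,0)])
E
```

```text
[ 1.230e+01 -5.562e+01  5.400e-01  5.000e-02]
[11.82  7.77  1.03  0.05]
[13.4  58.82  8.03  1.17]
t 11.43 board x -69.7 y 199.7 z 100.7 ya -0.3  F board -0.5 0.5 -0.7 q6 -0.54 open 0.040
[-0.095,0.083,0.001,0,0,-0.3]
[-0.095,0.083,0.081,0,0,-0.3]
[-0.144,0.083,0.081,0,0,-0.3]
```

View pics/top2.png

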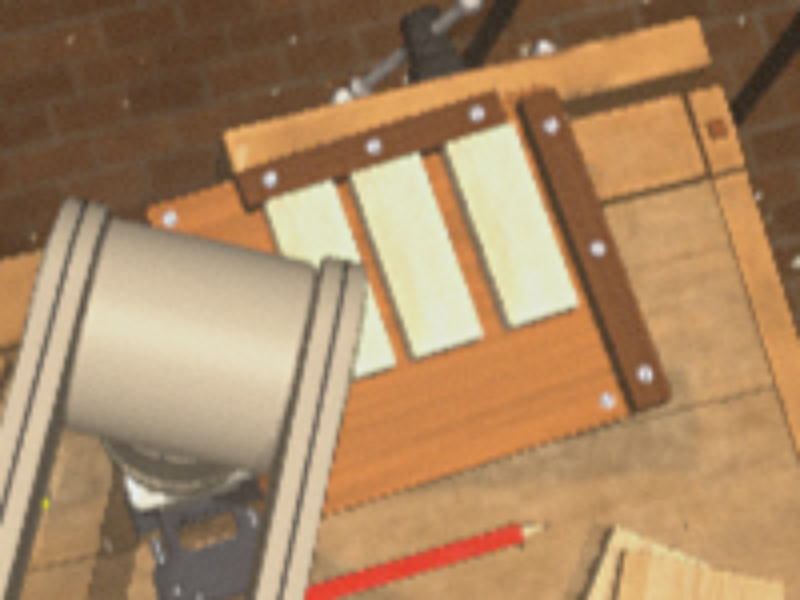

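Top view: all three staves' ends touch the stop, with gaps only sideways. The fits give x ≈ 12 mm and yaw ≈ 1° or less for staves 1 and 2; the arm partly hides stave 3. Now I place the opened fingertips outside stave 3 and sweep toward the fence.

{"op": "carry_out", "data": {"rows": [[-0.047, 0.041, 0, 0, 0, -0.3], [-0.094, 0.082, 0, 0, 0, -0.3], [-0.094, 0.082, 0, 0, 0, -0.3], [-0.094, 0.082, 0.03, 0, 0, -0.3], [-0.094, 0.082, 0.06, 0, 0, -0.3], [-0.094, 0.082, 0.08, 0, 0, -0.3], [-0.094, 0.082, 0.08, 0, 0, -0.3]]}}

```text
t: 12.3
tool_pos: [0.5118, -0.0964, 0.0193]
orientation: [-1.823, -2.555, 0.002]
force: [-0.5, -0.0, 0.2]
opening: 0.0398
gripper_force: 0.0
```

```bash
python3 - <<'E'
from plan import *
plan([(12.5,55.5,20,0)])
E
```

```text
t 12.30 board x 10.4 y 107.2 z 19.3 ya 0.2  F board -0.5 0.1 0.2 q6 -0.62 open 0.040
[-0.052,0.002,-0.001,0,0,0.2]
```

{"op": "carry_out", "data": {"rows": [[-0.006, 0.002, 0, 0, 0, 0.2], [-0.012, 0.002, 0, 0, 0, 0.2], [-0.018, 0.002, 0, 0, 0, 0.2], [-0.024, 0.002, 0, 0, 0, 0.2], [-0.03, 0.002, 0, 0, 0, 0.2], [-0.036, 0.002, 0, 0, 0, 0.2], [-0.041, 0.002, 0, 0, 0, 0.2], [-0.045, 0.002, 0, 0, 0, 0.2], [-0.048, 0.002, 0, 0, 0, 0.2]]}}

```text
t: 13.42
tool_pos: [0.5316, -0.1421, 0.0205]
orientation: [-1.827, -2.556, -0.0]
force: [-0.4, 3.0, 2.1]
opening: 0.0397
gripper_force: 1.4
```

{"op": "carry_out", "data": {"rows": [[-0.002, 0, 0, 0, 0, 0], [-0.004, 0, 0, 0, 0, 0], [-0.005, 0, 0, 0, 0, 0], [-0.005, 0, 0, 0, 0, 0]]}}

```text
t: 13.92
tool_pos: [0.5322, -0.1442, 0.0206]
orientation: [-1.824, -2.553, -0.003]
force: [-6.0, 13.4, 10.4]
opening: 0.0394
gripper_force: 7.6
```

```bash
python3 - <<'E'
from plan import *
plan([(12.5,55.5,20,0)])
E
```

```text
t 13.93 board x 14.2 y 55.4 z 20.6 ya 0.1  F board -1.4 14.6 10.4 q6 -0.69 open 0.039
[0.000,-0.002,0.001,0,0,0.1]
```

{"op": "carry_out", "data": {"rows": [[0.012, 0, 0, 0, 0, 0], [0.014, 0, -0.05, 0, 0, 0], [0.05, 0.02, -0.08, 0, 0, 10], [0.1, 0.042, -0.08, 0, 0, 20], [0.152, 0.042, -0.08, 0, 0, 30], [0.152, 0.042, -0.08, 0, 0, 40], [0.152, 0.042, -0.08, 0, 0, 50], [0.152, 0.042, -0.08, 0, 0, 60], [0.152, 0.042, -0.08, 0, 0, 70], [0.152, 0.042, -0.08, 0, 0, 80], [0.152, 0.042, -0.08, 0, 0, 90], [0.152, 0.042, -0.08, 0, 0, 100]], "jaw": 255}}

```text
t: 15.42
tool_pos: [0.5238, 0.0105, 0.1005]
orientation: [3.132, 0.234, 0.001]
force: [0.0, 0.3, 0.1]
opening: 0.0007
gripper_force: 0.0
```

```bash
python3 - <<'E'
from plan import *
im=robot.read_camera("top"); cv2.imwrite("pics/top3.png",cv2.resize(im[150:300,290:490,::-1],None,fx=4,fy=4))
im=robot.read_camera("scene"); cv2.imwrite("pics/sc3.png",cv2.resize(im[220:370,290:490,::-1],None,fx=4,fy=4))
for r in staves(b): print(np.round(r,2))
plan([(56,205,100,-105),(56,205,24,-105)])
E
```

```text
[ 12.08 -69.1    0.17   0.15]
[ 12.24 -23.63   0.24   0.12]
[11.19 24.87  0.3   0.04]
[ -0.26 173.11  38.94   1.25]
t 15.57 board x 56.1 y 204.6 z 100.6 ya -99.8  F board 0.2 0.1 0.5 q6 1.34 open 0.000
[-0.000,-0.000,0.001,0,0,5.2]
[-0.000,-0.000,0.077,0,0,5.2]
```

View pics/top3.png

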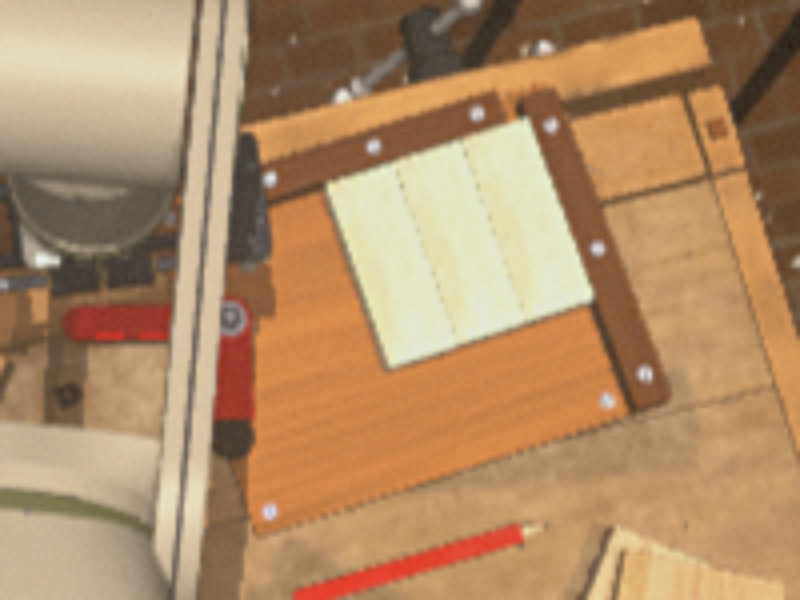

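View pics/sc3.png

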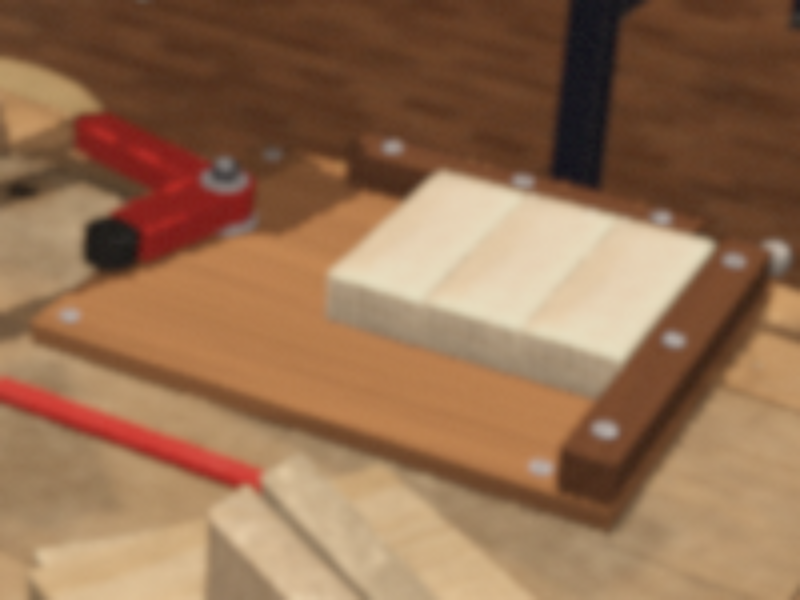

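The top view shows the panel closed up: three staves edge to edge, from (327,183) to (592,300) px, tight to the fence and the stop. The scene view confirms there are no gaps. Now the lever.

```bash
cat >> plan.py <<'E'
def arc(angs,d=18.5,r=78,z=23):
    W=[]
    for a in angs:
        t=np.radians(a); W.append((10+r*np.cos(t)+d*np.sin(t),134+r*np.sin(t)-d*np.cos(t),z,a-180))
    plan(W)
E
python3 - <<'E'
from plan import *
arc([75],d=27); arc([79,87,95,103,111,119,127])
E
```

```text
t 15.57 board x 56.1 y 204.6 z 100.6 ya -99.8  F board 0.2 0.1 0.5 q6 1.34 open 0.000
[0.000,0.002,0.078,0,0,5.2]
t 15.57 board x 56.1 y 204.6 z 100.6 ya -99.8  F board 0.2 0.1 0.5 q6 1.34 open 0.000
[-0.013,-0.000,0.078,0,0,1.2]
[-0.024,-0.002,0.078,0,0,-6.8]
[-0.036,-0.003,0.078,0,0,-14.8]
[-0.047,-0.002,0.078,0,0,-22.8]
[-0.058,0.001,0.078,0,0,-30.8]
[-0.068,0.005,0.078,0,0,-38.8]
[-0.078,0.010,0.078,0,0,-46.8]
```

{"op": "carry_out", "data": {"rows": [[0.001, 0.002, 0.03, 0, 0, 5.2], [0.001, 0.002, 0.06, 0, 0, 5.2], [0.001, 0.002, 0.077, 0, 0, 5.2], [0.001, 0.002, 0.077, 0, 0, 5.2], [-0.006, 0.001, 0.077, 0, 0, 3], [-0.013, 0, 0.077, 0, 0, 1.2], [-0.024, -0.002, 0.077, 0, 0, -6.8], [-0.036, -0.003, 0.077, 0, 0, -14.8], [-0.047, -0.002, 0.077, 0, 0, -22.8], [-0.058, 0.001, 0.077, 0, 0, -30.8], [-0.068, 0.005, 0.077, 0, 0, -38.8], [-0.078, 0.01, 0.077, 0, 0, -46.8]]}}

```text
t: 17.08
tool_pos: [0.4491, -0.0114, 0.025]
orientation: [2.772, 1.475, 0.004]
force: [1.4, 1.7, 0.3]
opening: 0.0003
gripper_force: 0.9
```

```bash
python3 - <<'E'
from plan import *
arc([133,140,147,154,160,165,170])
E
```

```text
t 17.07 board x -21.6 y 208.0 z 25.0 ya -52.8  F board 1.9 1.2 0.3 q6 0.45 open 0.000
[-0.009,-0.001,0.002,0,0,-5.8]
[-0.019,-0.002,0.002,0,0,-12.8]
[-0.029,-0.002,0.002,0,0,-19.8]
[-0.038,0.000,0.002,0,0,-26.8]
[-0.046,0.002,0.002,0,0,-32.8]
[-0.053,0.005,0.002,0,0,-37.8]
[-0.059,0.008,0.002,0,0,-42.8]
```

{"op": "carry_out", "data": {"rows": [[-0.009, -0.001, 0.001, 0, 0, -5.8], [-0.019, -0.002, 0.001, 0, 0, -12.8], [-0.029, -0.002, 0.001, 0, 0, -19.8], [-0.038, 0, 0.001, 0, 0, -26.8], [-0.046, 0.002, 0.001, 0, 0, -32.8], [-0.053, 0.005, 0.001, 0, 0, -37.8], [-0.059, 0.008, 0.001, 0, 0, -42.8]]}}

```text
t: 17.95
tool_pos: [0.4218, -0.0641, 0.0236]
orientation: [2.046, 2.384, 0.002]
force: [-0.4, 6.5, 1.8]
opening: -0.0
gripper_force: 3.3
```

```bash
python3 - <<'E'
from plan import *
arc([170,174,178,181,184])
E
```

```text
t 17.95 board x -64.4 y 166.8 z 23.6 ya -10.1  F board 1.8 6.3 1.8 q6 -0.42 open -0.000
[-0.001,0.001,0.001,0,0,-0.1]
[-0.006,-0.000,0.001,0,0,-4.1]
[-0.012,-0.001,0.001,0,0,-8.1]
[-0.016,-0.001,0.001,0,0,-11.1]
[-0.020,-0.001,0.001,0,0,-14.1]
```

{"op": "carry_out", "data": {"rows": [[-0.004, 0, 0, 0, 0, -2], [-0.007, 0, 0, 0, 0, -4], [-0.01, -0.001, 0, 0, 0, -6], [-0.013, -0.001, 0, 0, 0, -8], [-0.016, -0.001, 0, 0, 0, -11], [-0.019, -0.001, 0, 0, 0, -12.5], [-0.021, -0.001, 0, 0, 0, -13]]}}

```text
t: 18.82
tool_pos: [0.4228, -0.0842, 0.0231]
orientation: [-1.765, -2.596, -0.002]
force: [-4.1, 8.1, 4.5]
opening: 0.0005
gripper_force: 4.6
```

```bash
python3 - <<'E'
from plan import *
arc([180,183,185,187])
E
```

```text
t 18.82 board x -70.0 y 147.5 z 23.1 ya 2.8  F board -1.2 9.0 4.5 q6 -0.69 open 0.000
[0.005,0.002,0.000,0,0,2.8]
[0.001,0.001,0.000,0,0,-0.2]
[-0.002,0.001,0.000,0,0,-2.2]
[-0.005,0.000,0.000,0,0,-4.2]
```

{"op": "carry_out", "data": {"rows": [[-0.001, 0, 0, 0, 0, 0], [-0.002, 0, 0, 0, 0, -1], [-0.003, 0, 0, 0, 0, -1], [-0.003, 0, 0, 0, 0, -1]]}}

```text
t: 19.32
tool_pos: [0.4236, -0.087, 0.023]
orientation: [-1.742, -2.611, -0.001]
force: [-6.6, 7.2, 5.2]
opening: 0.0003
gripper_force: 4.3
```

```bash
python3 - <<'E'
from plan import *
arc([183])
E
```

```text
t 19.32 board x -70.1 y 144.6 z 23.0 ya 3.7  F board -3.9 9.0 5.2 q6 -0.72 open 0.000
[0.004,0.002,-0.000,0,0,0.7]
```

{"op": "carry_out", "data": {"rows": [[-0.001, 0, 0, 0, 0, 0], [-0.002, 0, 0, 0, 0, 0], [-0.002, 0, 0, 0, 0, 0]]}}

```text
t: 19.7
tool_pos: [0.4236, -0.0873, 0.0228]
orientation: [-1.74, -2.608, -0.003]
force: [-9.6, 15.2, 11.2]
opening: 0.0006
gripper_force: 8.7
```

The lever is at its stop: force rising with no more travel. I back off, raise and check.

{"op": "carry_out", "data": {"rows": [[0.01, 0, 0, 0, 0, 0], [0.02, 0, 0, 0, 0, 0], [0.022, 0, -0.04, 0, 0, 0], [0.022, 0, -0.09, 0, 0, 0], [0.07, 0, -0.14, 0, 0, 0], [0.12, 0, -0.16, 0, 0, 0], [0.18, 0, -0.16, 0, 0, 0], [0.18, 0, -0.16, 0, 0, 0], [0.18, 0, -0.16, 0, 0, 0]]}}

```text
t: 20.82
tool_pos: [0.3568, 0.0762, 0.1828]
orientation: [1.743, 2.613, 0.0]
force: [-0.7, -0.1, -0.2]
opening: 0.0004
gripper_force: 0.0
```

```bash
python3 - <<'E'
from plan import *
im=robot.read_camera("top"); cv2.imwrite("pics/top4.png",cv2.resize(im[150:330,190:490,::-1],None,fx=2.66,fy=2.66))
im=robot.read_camera("scene"); cv2.imwrite("pics/sc4.png",cv2.resize(im[220:370,290:490,::-1],None,fx=4,fy=4))
for r in staves(b): print(np.round(r,2))
for k in robot.outline_of("top","lever_handle")[:1]:
    ys,xs=np.nonzero(k["pixels"]); w=toB(b,back("top",np.c_[xs,ys].astype(float),.033))*1e3
    d=w-[10,134]; a=np.degrees(np.arctan2(d[:,1],d[:,0]))%360; r=np.hypot(*d.T)
    print("handle",np.median(a[(r>50)&(a<220)]),"nose",np.median(a[(r>50)&(a>220)]))
plan([])
E
```

```text
[ 13.01 -70.07   0.18   0.16]
[ 12.29 -24.29   1.73   0.12]
[ 9.95 24.7  -0.21  0.06]
handle 184.689406650393 nose 273.0164825278923
t 21.02 board x -80.9 y 319.5 z 182.4 ya 3.5  F board -0.2 -0.5 0.5 q6 -0.32 open 0.000
```

View pics/top4.png

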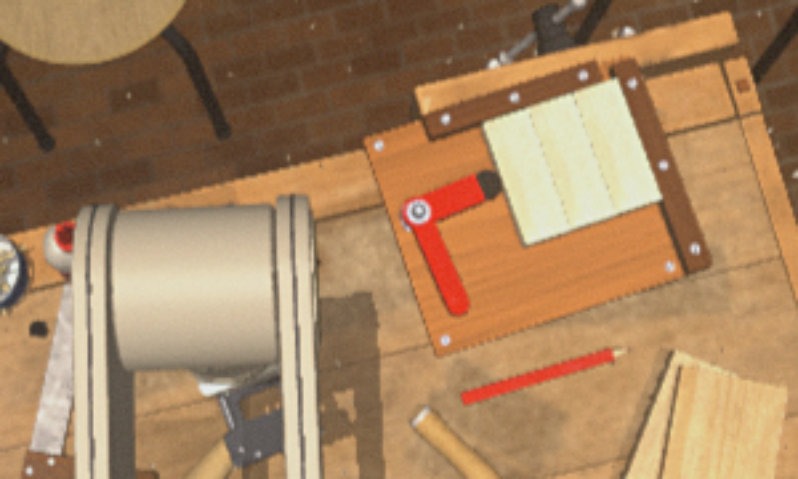

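View pics/sc4.png

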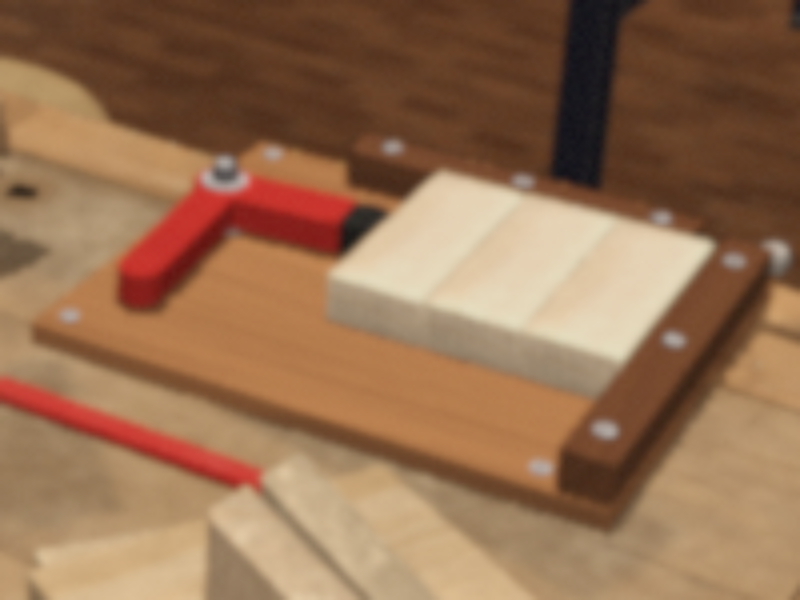

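The nose stands square on the closed stack, touching at (490,183) px in the top view. The handle is at about 184.7°, past centre, the stave ends are flush at the stop, and nothing else has moved.

```bash
python3 -c "
from plant import robot
print(robot.close_job())"
```

```text
the job is handed in; nothing more can be done
None
```

The three staves lie edge to edge against the fence with their ends home on the end stop, the red lever is locked with its nose square on them, and the job was handed in at about 21 s with nothing else on the bench visibly moved.

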